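# Shut and lock the dust extractor's filter panel

## Task

The filter of the bench dust extractor has just been changed: push its hinged access panel down until it is shut, then set a fingertip in the slot of each of its two quarter-turn cam fasteners and turn it clockwise to its stop, so that both lock and the panel stays fully down. Use the fingertips only: grip and lift nothing, and leave the things on the bench and on the extractor standing where they are.

Things in the scene. Friction and masses are not known exactly. Their poses are not given: they have to be found in the camera images.
- panel (a joint): access panel on top of the white dust extractor: aluminium sheet, 246 mm from hinge to free front edge, 396 mm wide, 8 mm thick, hinged along its far edge, near edge raised at the start. Angle in rad: 0 = shut, level and flush with the case top (a hard stop), grows as the near edge rises. Stiff hinges hold it at any angle; pushing it down near its front edge takes 2 to 6 N
- panel_front (a point): point on the panel's upper face, midway across it, 21 mm in from its free front edge, 225 mm from the hinge line; moves with the panel. x runs along the panel towards the hinge, y along the hinge, z out of the upper face. The panel is bare for 65 mm to either side and 60 mm towards the hinge: a good place to push
- panel_hinge_line (a point): point of the hinge line at the middle of the panel's width, level with the flat case top, 190 mm above the bench (case 340 x 560 mm, fixed); same axes as panel_front, which lies 225 mm ahead of it. The two fasteners lie 195 mm from the hinge line towards the front edge, 125 mm left and right of the middle
- cam_left_slot (a point): left fastener as the robot sees it: black dial 84 mm across in the panel, its top 4 mm above the panel's face. A slot 30 mm wide, 18 mm deep, with a steel floor, runs straight across its middle. This point is on the dial's axis, level with its top, and turns with it: y along the slot, x across, z the axis, out of the panel. Slot parallel to the hinge = unlocked, pointing at the hinge = locked
- cam_right_slot (a point): the right fastener, the same as the left, 250 mm from it
- cam_left (a joint): turn of the left fastener, rad: 0 = unlocked, grows clockwise seen from above, stop at 1.571 = locked. Turns with 0.1 to 0.3 N m and stays where it is left. Below the panel it carries a tongue that swings under a catch and draws the panel down the last 3 mm; turned while the panel stands higher, it meets the catch and the panel cannot shut
- cam_right (a joint): turn of the right fastener, as the left one
- tile_stack: bystander: stack of five dark ceramic tiles, 50 x 50 x 35 mm, standing on the case's top, left of the panel; origin under its middle, loose
- tile_pile: bystander: pile of seven dark ceramic tiles, 50 x 50 x 49 mm, on the bench; origin under its middle, loose
- glue_bottle: bystander: white plastic bottle 56 mm across, 150 mm tall, on the bench; origin under its middle, loose
- tape_roll: bystander: roll of paper tape, 90 mm across, 48 mm high, lying flat on the bench; origin under its middle, loose
- primer_tin: bystander: steel tin 72 mm across, 85 mm tall, on the bench; origin under its middle, loose
- spatula: bystander: spatula lying on the bench left of the extractor, loose
- brush: bystander: brush lying on the bench right of the extractor, loose

How it is judged:
By the outcome, as a careful person would: the job done as asked, in the order asked, and still so for the second after the job is handed in, with the robot touching nothing.
It also fails if it takes over 61 s, if anything falls off the work surface, if the arm or the gripper's body presses on something with over 40 N, if the wrist force passes 120 N, or if a joint passes its speed limit or range.

## Robot

A 7-joint arm with a two-finger parallel gripper is mounted at the origin on the work surface. World frame = base frame: x ahead of the robot, y to its left, z up, the work surface at z = 0. Lengths are in m, angles in rad, forces in N, time in s.
With the tool pointing down it reaches from about 0.425 to 0.95 m from the base axis. Payload 4.7 kg.
Tool frame: the origin (TCP) lies at the very end of the fingers, on their centre line; the grasp point (between the pads) lies 19 mm behind it; z points along the fingers, y is the direction in which the jaws open and shut (so a half turn about z gives the same grasp; the last joint's range is limited). The gripper opens to 85 mm and grips with 20 to 120 N. Pads are 22 mm wide; open, the fingers measure 114 mm over their backs; the gripper's body (76 mm by 85 mm) begins 54 mm behind the grasp point. The pads swing forward as they close: fully open they stand 13 mm farther back than shut.
Start: joints at [1.133, 0.469, -0.049, 1.532, 0.024, 1.141, -0.082], TCP at [0.268, -0.619, 0.231] pointing down, gripper open.
Joint ranges: [-2.59, 2.59], [-0.33, 1.99], [-1.39, 1.29], [0.1, 2.45], [-1.04, 4.18], [0.21, 1.99], [-2.66, 2.66]. Speed limits (rad/s): [2.57, 2.57, 3.14, 3.14, 3.14, 3.14, 3.14].

## Interface

Orientations are given as a unit quaternion [x, y, z, w].
In Python, from cell import * gives the robot as it stands. The module is installed in compiled form; this text tells all that it offers.
- The arm moves only by the tool jog_arm, never from a script. Its argument "steps" is a list that holds one entry, the list of rows, each a list of 5 numbers: the shift along the tool's x, y, z in mm, then the turn about the tool's z in rad, then the finger opening in mm, from 0 to 85.4. In form: [[[dx, dy, dz, roll, hand], ...]]. A call has 1 to 12 rows; each row is the pose to reach, as a shift and turn from the pose commanded when the call began, along the tool's axes at that moment; what a row does not reach only later rows make up. A row lasts 1/10 s, in which the tool goes at most 50 mm and 8.59 degrees, less where a joint would pass 70% of its speed; a pose out of reach is approached as far as the arm can. A call with a gripper value outside its range is refused whole. The fingers move at their own pace and stop on an object; "force" is the grip in N (left out, the last holds). Time passes only in rows, so rows that repeat a pose let the fingers close. It gives the time, the measured TCP pose, the force and the opening at its end, in the units of the state.
- read_state(): the state, without advancing time (a new reading comes with each control period).
- get_image(name): name is "scene" or "top" or "wrist"; returns the picture (400x640x3 uint8, blue, green, red); there is no depth.
- camera_info(name): a dict with "vertical_fov" (degrees; the focal length in pixels is half the picture's height over the tangent of half this angle, whatever the lens; pixels are square), "cx", "cy" (the principal point, pixels), "rvec" (rotation vector, rad) and "tvec" (3), from world to camera coordinates, as OpenCV has them; the wrist camera has in their place "T_tool_cam" (4x4, takes a point from camera to tool coordinates, whose origin is the TCP and whose axes are the flange's). Camera axes: x right, y down, z forward; pixel columns grow to the right and rows downward; lengths in m; the calibration is good to about 2 mm. A picture is of the moment at which its call begins: read the wrist's pose just before it. camera_info takes no time and is no camera call.
- finish_job(): hands the job in, once; it reports no verdict.
Trained networks look in the newest picture that a camera, given by its name, has taken for a name from the list of things; names that differ only in an ending like _2 or _b are one class to them, and where a whole thing is asked for, a point or a joint stands for the part that bears it (a point fixed in the world has none). Each returns a list of dicts, best first, with "p" (0 to 1); they miss things now and then, are a little off and sometimes report something else, mostly with a low value. They report only what shows in the picture. A call takes as long as a camera call.
- silhouettes(label, camera): "region" (400x640 bool, what is visible of it) and "bbox" ([left, top, width, height] in pixels, round what is visible of it).
- pinpoint(label, camera): "uv" ([column, row] in pixels: a listed point, or the origin of a listed thing).
The state is a dict: "clock": time; "qpos": joint angles; "qvel": joint speeds; "effort": joint torques, N m; "tool_pos": TCP position; "orientation": TCP orientation; "contact_force": force on the tool from outside, world axes, zero at the start; "moment": the same for the moment, N m; "finger_gap": opening from 0.0 (shut) to 1.0 (fully open).
Only numpy, scipy, OpenCV 4.12 (cv2) and the standard library are available. Lean on these libraries where they do the work, as an engineer would, in place of code of your own. Each camera call takes 0.05 s, during which the arm holds its last target. There are 200 camera calls.

## Working session

There is one attempt and no reset: what is moved stays moved. The work goes in short steps, Python scripts to look and compute and a tool call to move; the robot and the scene stay as the last step left them, time stands still between calls to the robot, and variables do not carry over. Pictures are saved under pics/ and viewed, about 8 in all and at most 12, crops included, and the job is handed in when it is done.

Besides the shell and the picture viewer there is one more tool, called after "Call:" by a JSON object that holds its "method" and its "body", one argument or row to a line. jog_arm: Moves the arm, as the interface text tells. Its arguments: {"type":"object","properties":{"steps":{"type":"array","items":{"type":"array","items":{"type":"array","items":{"type":"number"}}}},"force":{"type":"number"}},"required":["steps"]}

```bash
mkdir -p pics; cat > h.py <<'E'
from cell import *
import numpy as np, cv2
from scipy.spatial.transform import Rotation as R
def cam(name):
    i=camera_info(name); f=200/np.tan(np.radians(i["vertical_fov"])/2)
    if "rvec" in i:
        Rm=cv2.Rodrigues(np.array(i["rvec"],float))[0]; t=np.array(i["tvec"],float).ravel()
        Rwc=Rm.T; c=-Rm.T@t
    else:
        s=read_state(); T=np.eye(4); T[:3,:3]=R.from_quat(s["orientation"]).as_matrix(); T[:3,3]=s["tool_pos"]
        T=T@np.array(i["T_tool_cam"]); Rwc=T[:3,:3]; c=T[:3,3]
    return f,i["cx"],i["cy"],Rwc,c
def ray(name,uv,C=None):
    f,cx,cy,Rw,c=C or cam(name); d=Rw@np.array([(uv[0]-cx)/f,(uv[1]-cy)/f,1]); return c,d/np.linalg.norm(d)
def proj(name,p,C=None):
    f,cx,cy,Rw,c=C or cam(name); q=Rw.T@(np.array(p)-c); return np.array([cx+f*q[0]/q[2],cy+f*q[1]/q[2]])
def onz(name,uv,z,C=None):
    c,d=ray(name,uv,C); return c+d*(z-c[2])/d[2]
def tri(rs):
    A=sum(np.eye(3)-np.outer(d,d) for c,d in rs); b=sum((np.eye(3)-np.outer(d,d))@c for c,d in rs); return np.linalg.solve(A,b)
E
cat > a.py <<'E'
from h import *
s=read_state(); print(s)
for n in ["scene","top"]:
    im=get_image(n); cv2.imwrite(f"pics/{n}0.png",im); print(n,[np.round(v,3).tolist() if not isinstance(v,float) else round(v,3) for v in cam(n)])
P={}
for l in ["panel_front","panel_hinge_line","cam_left_slot","cam_right_slot","tile_stack","tile_pile","glue_bottle","tape_roll","primer_tin"]:
    for n in ["scene","top"]:
        r=pinpoint(l,n)
        print(l,n,[(np.round(x["uv"],1).tolist(),round(x["p"],2)) for x in r[:3]])
        if r: P[l,n]=r[0]["uv"]
    if (l,"scene") in P and (l,"top") in P: print("  tri",tri([ray(n,P[l,n]) for n in["scene","top"]]).round(3))
    if l[:3] not in("pan","cam") and (l,"top") in P: print("  z0",onz("top",P[l,"top"],0.19 if l=="tile_stack" else 0).round(3))
print(onz("top",P["panel_hinge_line","top"],.19) if ("panel_hinge_line","top") in P else 0)
print(camera_info("wrist"))
E
python3 a.py
```

```text
{'clock': 0.0, 'qpos': array([ 1.13308051,  0.46946201, -0.0486006 ,  1.53370506,  0.0240971 ,
        1.14098536, -0.08229579]), 'qvel': array([ 0.00167663,  0.00046101,  0.00061566, -0.00095082, -0.00082693,
       -0.00071152,  0.00099605]), 'effort': array([-7.00944347e-04, -5.10313797e+01, -4.66739538e-02, -2.37717909e+01,
        1.06366866e-02,  7.45889498e-03, -2.82252063e-05]), 'tool_pos': array([ 0.26810829, -0.61883016,  0.23024285]), 'orientation': array([ 9.79176815e-01,  2.03006872e-01, -2.33170216e-04, -9.59180303e-04]), 'contact_force': array([0.32538619, 0.03136935, 0.37272147]), 'moment': array([-0.03044644, -0.03830486, -0.01122161]), 'finger_gap': 1.002277604819494}
scene [np.float64(435.356), 322.765, 205.529, [[0.5, 0.599, -0.626], [0.866, -0.352, 0.355], [-0.008, -0.72, -0.694]], [1.501, -0.544, 1.23]]
top [np.float64(413.325), 319.459, 200.645, [[-0.006, -0.998, 0.062], [-1.0, 0.005, -0.009], [0.009, -0.062, -0.998]], [0.405, 0.015, 1.508]]
panel_front scene [([319.5, 183.0], 0.55)]
panel_front top [([327.5, 179.3], 0.83)]
  tri [ 0.547 -0.018  0.282]
panel_hi
[... 872 characters left out ...]
   ]
tape_roll scene []
tape_roll top [([236.1, 271.2], 0.91)]
  z0 [0.246 0.304 0.   ]
primer_tin scene [([390.7, 168.1], 0.7)]
primer_tin top [([193.6, 243.6], 0.68)]
  tri [0.347 0.456 0.01 ]
  z0 [0.346 0.458 0.   ]
[ 0.74795117 -0.04674096  0.19      ]
{'vertical_fov': 66.49649126409008, 'cx': 323.5364302106929, 'cy': 202.57427923497096, 'T_tool_cam': array([[-6.92959910e-04, -9.66105657e-01, -2.58146042e-01,
         6.38525671e-02],
       [ 9.99999740e-01, -6.17737673e-04, -3.72501816e-04,
         2.74304289e-04],
       [ 2.00409577e-04, -2.58146233e-01,  9.66105834e-01,
        -1.42033345e-01],
       [ 0.00000000e+00,  0.00000000e+00,  0.00000000e+00,
         1.00000000e+00]])}
```

```bash
python3 -c "
import cv2,numpy as np
a=cv2.imread('pics/scene0.png');b=cv2.imread('pics/top0.png')
cv2.imwrite('pics/s1.png',cv2.resize(a[80:340,140:480],(784,600)))
cv2.imwrite('pics/t1.png',cv2.resize(b[60:320,150:490],(784,600)))"
```

```text
(no output)
```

View pics/s1.png

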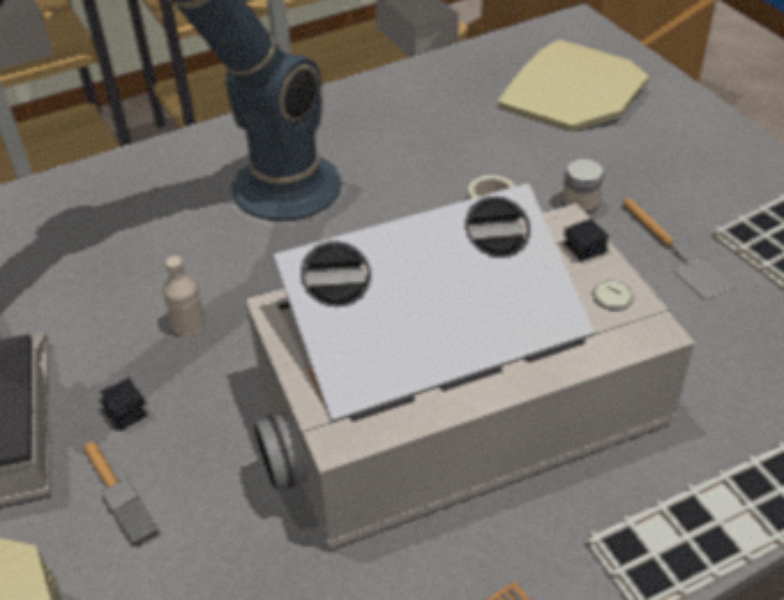

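View pics/t1.png

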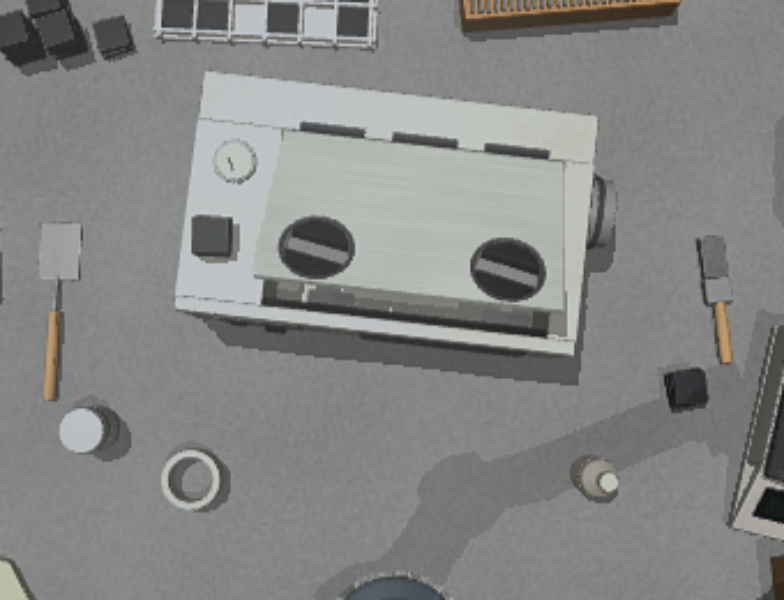

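```bash
cat > b.py <<'E'
from h import *
from scipy.optimize import least_squares
obs=[("F","scene",(319.5,183)),("F","top",(327.5,179.3)),("H","scene",(344,240.4)),("H","top",(334.4,120.2)),
("L","scene",(357.7,173.5)),("L","top",(283.6,167.1)),("Rr","scene",(283.6,196.2)),("Rr","top",(369.8,179.5))]
C={n:cam(n) for n in("scene","top")}
loc={"F":(-.225,0,0),"H":(0,0,0),"L":(-.195,.125,.004),"Rr":(-.195,-.125,.004)}
def pt(v,l):
    x,y,a,t=v; p=R.from_euler("ZY",[a,t]).apply(l); return p+[x,y,.19]
f=lambda v:np.concatenate([proj(n,pt(v,loc[k]),C[n])-uv for k,n,uv in obs])
r=least_squares(f,[.748,-.047,-.1,.4],loss="soft_l1"); print(r.x,f(r.x).round(1))
v=r.x.copy(); 
for k in loc: print(k,"now",pt(r.x,loc[k]).round(3)," shut",pt([*v[:3],0],loc[k]).round(3))
print("push",pt([*v[:3],0],(-.205,0,0)))
E
python3 b.py
```

```text
[ 0.73827289 -0.0409945  -0.12906275  0.48469976] [-1.1 -4.1 -1.6  1.  -1.4  1.4 -1.8  3.  -1.6  3.3  1.8 -1.   2.   0.5
 -1.2 -3. ]
F now [ 0.541 -0.015  0.295]  shut [ 0.515 -0.012  0.19 ]
H now [ 0.738 -0.041  0.19 ]  shut [ 0.738 -0.041  0.19 ]
L now [0.585 0.105 0.284]  shut [0.561 0.108 0.194]
Rr now [ 0.553 -0.143  0.284]  shut [ 0.529 -0.14   0.194]
push [ 0.53497789 -0.01461003  0.19      ]
```

Call:
{"method": "jog_arm", "body": {
  "steps": [
    [[0,0,-50,0,0],[0,0,-100,0,0],[40,-35,-130,-0.1,0],[75,-70,-130,-0.25,0],[110,-102,-130,-0.4,0],[145,-134,-130,-0.5,0],[180,-166,-130,-0.6,0],[215,-198,-130,-0.7,0],[250,-230,-130,-0.85,0],[285,-262,-130,-1.0,0],[320,-294,-130,-1.1,0],[355,-326,-130,-1.2,0]]
  ]
}}

```text
clock: 2.2
tool_pos: [0.4649, -0.1773, 0.3617]
orientation: [0.692, 0.722, -0.0, 0.001]
contact_force: [1.6, 0.2, 0.1]
finger_gap: 0.003
```

Call:
{"method": "jog_arm", "body": {
  "steps": [
    [[40,20,0,-0.14,0],[80,39,0,-0.28,0],[120,58,0,-0.42,0],[159,77,0,-0.56,0],[159,77,0,-0.7,0],[159,77,0,-0.84,0],[159,77,0,-0.98,0],[159,77,0,-1.12,0],[159,77,0,-1.26,0],[159,77,0,-1.4,0],[159,77,0,-1.4,0]]
  ]
}}

```text
clock: 3.3
tool_pos: [0.5354, -0.0174, 0.3613]
orientation: [0.067, 0.998, 0.0, 0.0]
contact_force: [0.3, 0.2, 0.0]
finger_gap: -0.002
```

```bash
cat > w.py <<'E'
import sys
from h import *
s=read_state(); print(s["clock"],s["tool_pos"].round(4),"yaw",(2*np.arctan2(s["orientation"][1],s["orientation"][0])).round(3),s["qpos"].round(2),s["contact_force"].round(1))
C=cam("wrist"); im=get_image("wrist"); cv2.imwrite(f"pics/{sys.argv[1]}.png",im)
for l in ["panel_front","cam_left_slot","cam_right_slot"]:
    r=pinpoint(l,"wrist"); z=.19 if l[0]=="p" else .194
    for x in r[:2]: print(l,np.round(x["uv"],1),round(x["p"],2),"@z",onz("wrist",x["uv"],z,C).round(4))
E
python3 w.py w1
```

```text
3.3 [ 0.5354 -0.0174  0.3613] yaw 3.008 [ 0.61  0.23 -0.78  1.64  0.17  1.34  1.24] [0.3 0.2 0. ]
panel_front [321.9 223.8] 0.77 @z [ 0.576  -0.0256  0.19  ]
panel_front [ 34.2 200.7] 0.34 @z [ 0.5096 -0.3247  0.19  ]
cam_left_slot [484.4 252.6] 0.97 @z [0.6316 0.1469 0.194 ]
cam_right_slot [162.8 256.3] 0.78 @z [ 0.5887 -0.2041  0.194 ]
cam_right_slot [ 31.8 198.3] 0.3 @z [ 0.5063 -0.3222  0.194 ]
```

Call:
{"method": "jog_arm", "body": {
  "steps": [
    [[0,0,30,0,0],[0,0,50,0,0],[0,0,62,0,0],[0,0,74,0,0],[0,0,86,0,0],[0,0,98,0,0],[0,0,110,0,0],[0,0,122,0,0],[0,0,134,0,0],[0,0,146,0,0],[0,0,156,0,0],[0,0,162,0,0]]
  ]
}}

```text
clock: 4.7
tool_pos: [0.5348, -0.0173, 0.1979]
orientation: [0.066, 0.998, 0.0, -0.001]
contact_force: [-2.5, -0.2, 3.4]
finger_gap: 0.002
```

Call:
{"method": "jog_arm", "body": {
  "steps": [
    [[0,0,4,0,0],[0,0,7,0,0],[0,0,9,0,0],[0,0,10,0,0],[0,0,10,0,0]]
  ]
}}

```text
clock: 5.2
tool_pos: [0.5355, -0.0174, 0.1901]
orientation: [0.066, 0.998, -0.0, 0.0]
contact_force: [-4.1, 0.6, 6.8]
finger_gap: 0.002
```

Call:
{"method": "jog_arm", "body": {
  "steps": [
    [[0,0,1.5,0,0],[0,0,3,0,0],[0,0,3,0,0]]
  ]
}}

```text
clock: 5.5
tool_pos: [0.5355, -0.0173, 0.1899]
orientation: [0.067, 0.998, -0.001, 0.0]
contact_force: [-11.1, -1.1, 25.7]
finger_gap: -0.001
```

Call:
{"method": "jog_arm", "body": {
  "steps": [
    [[0,0,-40,0,40],[0,0,-80,0,40],[0,0,-120,0,40],[0,0,-150,0,40],[0,0,-150,0,40],[0,0,-150,0,40]]
  ]
}}

```text
clock: 6.1
tool_pos: [0.536, -0.0176, 0.3366]
orientation: [0.067, 0.998, -0.0, 0.001]
contact_force: [0.2, 0.6, -0.9]
finger_gap: 0.472
```

```bash
python3 w.py w2; python3 - <<'E'
from h import *
im=get_image("top"); im=im[100:250,220:440]; cv2.imwrite("pics/t2.png",cv2.resize(im,(800,545),interpolation=cv2.INTER_CUBIC))
print(read_state()["finger_gap"])
E
```

```text
6.1 [ 0.536  -0.0176  0.3366] yaw 3.008 [ 0.61  0.24 -0.78  1.68  0.18  1.29  1.22] [ 0.2  0.6 -0.9]
cam_left_slot [453.1 202.4] 0.6 @z [0.5625 0.1041 0.194 ]
cam_right_slot [192.5 205.4] 0.89 @z [ 0.5318 -0.1461  0.194 ]
0.4647320189149542
```

View pics/w2.png

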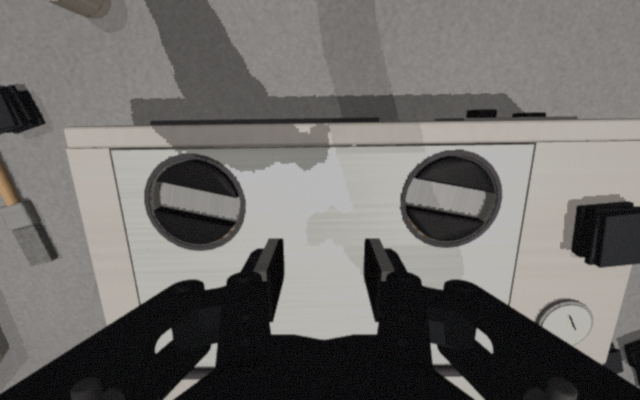

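```bash
cat > c.py <<'E'
import sys
from h import *
C=cam("wrist"); 
def dial(im,uv,C,r=60):
    f=C[0]
    # rectify to a metric top view (0.5 mm/px) at z=.194 around guess
    c0=onz("wrist",uv,.194,C)[:2]; n=240
    src=np.float32([proj("wrist",[c0[0]+a*.06,c0[1]+b*.06,.194],C) for a,b in((-1,-1),(-1,1),(1,1),(1,-1))])
    M=cv2.getPerspectiveTransform(src,np.float32([[0,0],[n,0],[n,n],[0,n]])) # px right=+y, down=+x
    g=cv2.cvtColor(cv2.warpPerspective(im,M,(n,n)),cv2.COLOR_BGR2GRAY)
    cs=cv2.HoughCircles(cv2.GaussianBlur(g,(5,5),1),cv2.HOUGH_GRADIENT,1,50,param1=120,param2=15,minRadius=78,maxRadius=90)
    out=[]
    if cs is None: return None,None,g
    u,v,rr=cs[0][0]
    ctr=np.array([c0[0]-.06+v*.0005,c0[1]-.06+u*.0005])
    m=np.zeros_like(g); cv2.circle(m,(int(u),int(v)),70,255,-1)
    _,b=cv2.threshold(g,0,255,cv2.THRESH_BINARY|cv2.THRESH_OTSU); b=cv2.morphologyEx(b&m,cv2.MORPH_OPEN,np.ones((9,9)))
    k=max(cv2.findContours(b,cv2.RETR_EXTERNAL,cv2.CHAIN_APPROX_NONE)[0],key=cv2.contourArea)
    (a,w,ang)=cv2.minAreaRect(k); bx=cv2.boxPoints((a,w,ang)); e=[bx[1]-bx[0],bx[2]-bx[1]]; e=max(e,key=np.linalg.norm)
    e=e*np.sign(e[0]); al=np.arctan2(e[1],e[0])
    return ctr,(round(rr/2,1),"slot size mm",np.round(w,0)/2,"slot angle image(cw+)",round(float(al),3)),g
if __name__=="__main__":
    im=cv2.imread(f"pics/{sys.argv[1]}.png")
    for a in sys.argv[2:]:
        c,o,g=dial(im,eval(a),C); print(c,o); cv2.imwrite(f"pics/d{a[:3]}.png",g)
E
python3 c.py w2 451,199 195,202; python3 -c "
import cv2,numpy as np
cv2.imwrite('pics/dd.png',np.hstack([cv2.imread('pics/d451.png'),cv2.imread('pics/d195.png')]))"
```

```text
[0.55488527 0.1035348 ] (np.float32(44.7), 'slot size mm', array([65.5, 25. ]), 'slot angle image(cw+)', 0.316)
[ 0.52466937 -0.14405498] (np.float32(44.7), 'slot size mm', array([65.5, 22.5]), 'slot angle image(cw+)', 0.348)
```

View pics/dd.png

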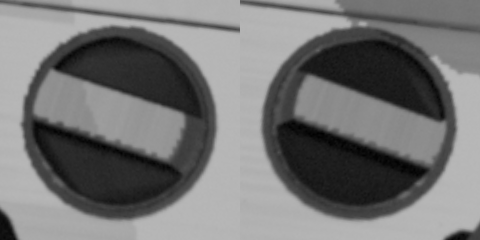

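Call:
{"method": "jog_arm", "body": {
  "steps": [
    [[0,40,0,0.1,40],[0,80,10,0.2,40],[-8,122,40,0.2,40],[-8,122,70,0.2,40],[-8,122,80,0.2,40],[-8,122,80,0.2,40]]
  ]
}}

```text
clock: 6.95
tool_pos: [0.5586, 0.1013, 0.2543]
orientation: [0.166, 0.986, -0.001, -0.002]
contact_force: [-0.4, -0.1, 0.1]
finger_gap: 0.468
```

```bash
python3 w.py w3; python3 c.py w3 321,270; python3 - <<'E'
from h import *
C=cam("wrist"); im=cv2.imread("pics/w3.png")
for c in ([.560,.103],):
  for a in np.linspace(0,6.28,40): cv2.circle(im,tuple(proj("wrist",[c[0]+.042*np.cos(a),c[1]+.042*np.sin(a),.194],C).round().astype(int).tolist()),1,(0,0,255),-1)
  cv2.circle(im,tuple(proj("wrist",[*c,.194],C).round().astype(int).tolist()),2,(0,255,0),-1)
cv2.imwrite("pics/w3b.png",im)
E
```

```text
6.95 [0.5586 0.1013 0.2543] yaw 2.808 [ 0.34  0.37 -0.77  1.73  0.28  1.16  0.73] [-0.4 -0.1  0.1]
panel_front [149.4 215.8] 0.88 @z [ 0.5164 -0.0161  0.19  ]
cam_left_slot [329.4 224.6] 0.59 @z [0.5631 0.1028 0.194 ]
cam_right_slot [  1.5 289.4] 0.59 @z [ 0.5314 -0.1443  0.194 ]
[0.56451771 0.10325187] (np.float32(41.3), 'slot size mm', array([70. , 22.5]), 'slot angle image(cw+)', 0.309)
```

View pics/w3b.png

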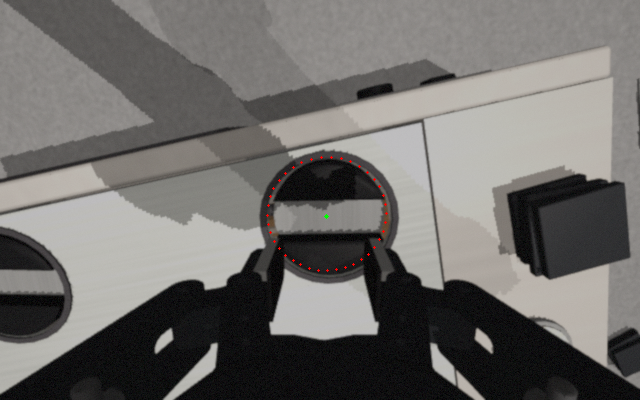

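Call:
{"method": "jog_arm", "body": {
  "steps": [
    [[-2,4.5,20,0,40],[-2,4.5,40,0,40],[-2,4.5,55,0,40],[-2,4.5,63,0,40],[-2,4.5,69,0,40],[-2,4.5,74,0,40],[-2,4.5,74,0,40]]
  ]
}}

```text
clock: 7.85
tool_pos: [0.5628, 0.1061, 0.1822]
orientation: [0.166, 0.986, -0.0, -0.0]
contact_force: [-0.3, 0.1, 0.6]
finger_gap: 0.465
```

Call:
{"method": "jog_arm", "body": {
  "steps": [
    [[0,0,3,0,40],[0,0,5,0,40],[0,0,7,0,40],[0,0,8,0,40],[0,0,8,0,40]]
  ]
}}

```text
clock: 8.35
tool_pos: [0.5629, 0.1062, 0.1746]
orientation: [0.166, 0.986, -0.0, 0.0]
contact_force: [-0.8, -0.3, 2.0]
finger_gap: 0.471
```

Call:
{"method": "jog_arm", "body": {
  "steps": [
    [[0,0,0,0.12,40],[0,0,0,0.24,40],[0,0,0,0.36,40],[0,0,0,0.48,40],[0,0,0,0.6,40],[0,0,0,0.72,40],[0,0,0,0.84,40],[0,0,0,0.96,40],[0,0,0,1.08,40],[0,0,0,1.2,40],[0,0,0,1.3,40],[0,0,0,1.3,40]]
  ]
}}

```text
clock: 9.55
tool_pos: [0.5645, 0.1044, 0.1747]
orientation: [0.729, 0.684, 0.001, 0.002]
contact_force: [4.2, -4.4, 1.0]
finger_gap: 0.471
```

```bash
python3 -c "
from h import *
s=read_state();print(s['moment'].round(2),s['qpos'].round(2))"
```

```text
[-0.88 -0.83  0.05] [ 0.08  0.4  -0.44  1.82  0.21  0.96 -0.51]
```

Call:
{"method": "jog_arm", "body": {
  "steps": [
    [[0,0,0,0.06,40],[0,0,0,0.12,40],[0,0,0,0.17,40],[0,0,0,0.22,40],[0,0,0,0.22,40]]
  ]
}}

```text
clock: 10.05
tool_pos: [0.5644, 0.1038, 0.1746]
orientation: [0.8, 0.6, 0.0, 0.002]
contact_force: [4.1, -5.2, 0.9]
finger_gap: 0.47
```

```bash
python3 -c "
from h import *
s=read_state();print(s['moment'].round(2),(2*np.arctan2(s['orientation'][1],s['orientation'][0])).round(3))"
```

```text
[-1.08 -0.73  0.05] 1.288
```

Call:
{"method": "jog_arm", "body": {
  "steps": [
    [[0,0,0,0.04,40],[0,0,0,0.08,40],[0,0,0,0.12,40],[0,0,0,0.12,40]]
  ]
}}

```text
clock: 10.45
tool_pos: [0.5644, 0.1035, 0.1747]
orientation: [0.829, 0.559, -0.0, 0.004]
contact_force: [4.3, -7.6, 1.8]
finger_gap: 0.469
```

```bash
python3 -c "
from h import *
s=read_state();print(s['moment'].round(2),(2*np.arctan2(s['orientation'][1],s['orientation'][0])).round(3))"
```

```text
[-1.56 -0.71  3.81] 1.185
```

Call:
{"method": "jog_arm", "body": {
  "steps": [
    [[0,0,0,-0.09,40],[0,0,-10,-0.09,40],[0,0,-30,-0.09,40],[0,0,-80,-0.15,40],[-40,10,-80,-0.29,40],[-80,20,-80,-0.43,40],[-120,31,-80,-0.57,40],[-160,42,-80,-0.71,40],[-200,52,-80,-0.85,40],[-243,61,-80,-0.99,40],[-243,61,-80,-1.13,40],[-243,61,-80,-1.27,40]]
  ]
}}

```text
clock: 11.65
tool_pos: [0.5233, -0.1426, 0.2541]
orientation: [0.342, 0.94, 0.0, -0.0]
contact_force: [-0.3, 1.5, 0.5]
finger_gap: 0.472
```

Call:
{"method": "jog_arm", "body": {
  "steps": [
    [[0,0,0,-0.14,40],[0,0,0,-0.28,40],[0,0,0,-0.36,40],[0,0,0,-0.36,40]]
  ]
}}

```text
clock: 12.05
tool_pos: [0.5238, -0.1407, 0.2542]
orientation: [0.17, 0.985, 0.0, -0.0]
contact_force: [-0.4, -0.7, 0.0]
finger_gap: 0.47
```

```bash
python3 w.py w4; python3 - <<'E'
from h import *
C=cam("wrist"); im=cv2.imread("pics/w4.png")
for c in ([.531,-.145],):
  for a in np.linspace(0,6.28,40): cv2.circle(im,tuple(proj("wrist",[c[0]+.042*np.cos(a),c[1]+.042*np.sin(a),.194],C).round().astype(int).tolist()),1,(0,0,255),-1)
  cv2.circle(im,tuple(proj("wrist",[*c,.194],C).round().astype(int).tolist()),2,(0,255,0),-1)
cv2.imwrite("pics/w4b.png",im)
E
```

```text
12.05 [ 0.5238 -0.1407  0.2542] yaw 2.8 [ 0.64  0.28 -0.55  1.8   0.16  1.11  1.26] [-0.4 -0.7  0. ]
panel_front [ 64.4 164.7] 0.71 @z [ 0.4293 -0.2943  0.19  ]
panel_front [496.6 150.9] 0.6 @z [ 0.5183 -0.0168  0.19  ]
cam_right_slot [322.1 232.8] 0.78 @z [ 0.5326 -0.146   0.194 ]
```

View pics/w4b.png

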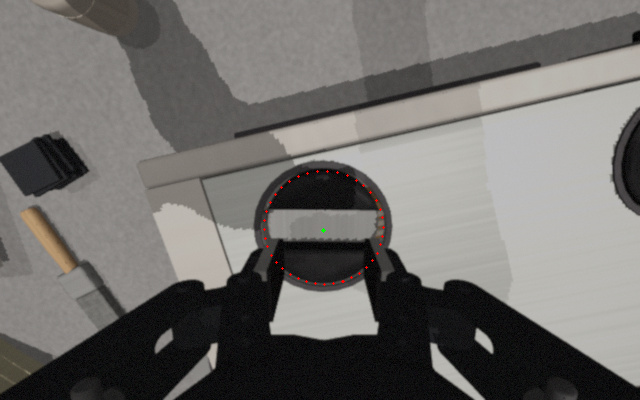

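Call:
{"method": "jog_arm", "body": {
  "steps": [
    [[-5.5,-1.5,20,0,40],[-5.5,-1.5,40,0,40],[-5.5,-1.5,55,0,40],[-5.5,-1.5,63,0,40],[-5.5,-1.5,69,0,40],[-5.5,-1.5,73,0,40],[-5.5,-1.5,77,0,40],[-5.5,-1.5,80,0,40],[-5.5,-1.5,80,0,40]]
  ]
}}

```text
clock: 13.15
tool_pos: [0.5289, -0.1446, 0.1747]
orientation: [0.171, 0.985, -0.0, 0.0]
contact_force: [0.4, -0.7, 0.3]
finger_gap: 0.468
```

Call:
{"method": "jog_arm", "body": {
  "steps": [
    [[0,0,0,0.12,40],[0,0,0,0.24,40],[0,0,0,0.36,40],[0,0,0,0.48,40],[0,0,0,0.6,40],[0,0,0,0.72,40],[0,0,0,0.84,40],[0,0,0,0.96,40],[0,0,0,1.08,40],[0,0,0,1.2,40],[0,0,0,1.32,40],[0,0,0,1.42,40]]
  ]
}}

```text
clock: 14.35
tool_pos: [0.5292, -0.1444, 0.1747]
orientation: [0.773, 0.635, 0.001, 0.001]
contact_force: [0.7, 0.8, -0.6]
finger_gap: 0.468
```

Call:
{"method": "jog_arm", "body": {
  "steps": [
    [[0,0,0,0.06,40],[0,0,0,0.12,40],[0,0,0,0.16,40],[0,0,0,0.2,40],[0,0,0,0.2,40]]
  ]
}}

```text
clock: 14.85
tool_pos: [0.5293, -0.1439, 0.1748]
orientation: [0.827, 0.562, -0.001, 0.002]
contact_force: [0.0, -0.8, 1.7]
finger_gap: 0.47
```

```bash
python3 -c "
from h import *
s=read_state();print(s['moment'].round(2),(2*np.arctan2(s['orientation'][1],s['orientation'][0])).round(3))"
```

```text
[-0.17 -0.07  3.57] 1.193
```

Stop reached (3.6 N m). Back off, lift, move back and look from above.

Call:
{"method": "jog_arm", "body": {
  "steps": [
    [[0,0,0,-0.09,40],[0,0,-10,-0.09,40],[0,0,-30,-0.09,40],[0,0,-80,-0.09,40],[30,0,-120,-0.09,40],[70,-30,-160,-0.2,40],[110,-60,-180,-0.3,40],[110,-80,-180,-0.3,40],[110,-80,-180,-0.3,40]]
  ]
}}

```text
clock: 15.75
tool_pos: [0.4953, -0.008, 0.3575]
orientation: [0.738, 0.674, 0.002, 0.001]
contact_force: [0.5, -0.0, 0.6]
finger_gap: 0.469
```

```bash
python3 w.py w5; python3 - <<'E'
from h import *
a=get_image("scene"); cv2.imwrite("pics/s5.png",cv2.resize(a[100:300,180:480],(800,533)))
print(onz("top",(0,0),0)[2])
get_image("top")
for l,z in [("tile_stack",.19),("tile_pile",0),("glue_bottle",0),("tape_roll",0),("primer_tin",0)]:
    r=pinpoint(l,"top"); print(l,[onz("top",x["uv"],z).round(3) for x in r[:1]])
E
```

```text
15.75 [ 0.4953 -0.008   0.3575] yaw 1.48 [ 0.24  0.1  -0.34  1.75  0.03  1.29 -0.19] [ 0.5 -0.   0.6]
cam_left_slot [384.7  63.8] 0.87 @z [0.5617 0.1023 0.194 ]
cam_right_slot [364.2 304. ] 0.79 @z [ 0.5284 -0.1478  0.194 ]
0.0
tile_stack [array([0.611, 0.245, 0.19 ])]
tile_pile [array([ 0.402, -0.457,  0.   ])]
glue_bottle [array([ 0.269, -0.314,  0.   ])]
tape_roll [array([0.26 , 0.306, 0.   ])]
primer_tin [array([0.337, 0.458, 0.   ])]
```

View pics/w5.png

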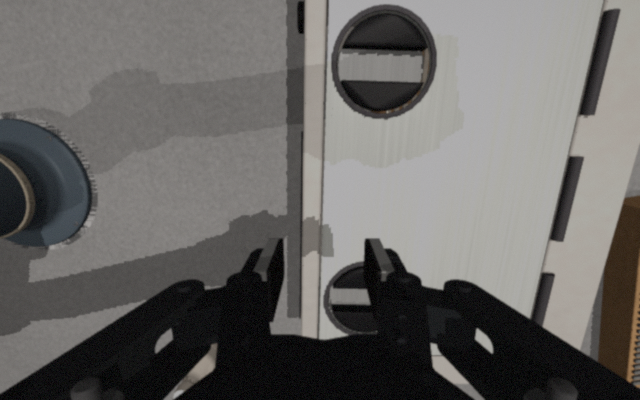

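View pics/s5.png

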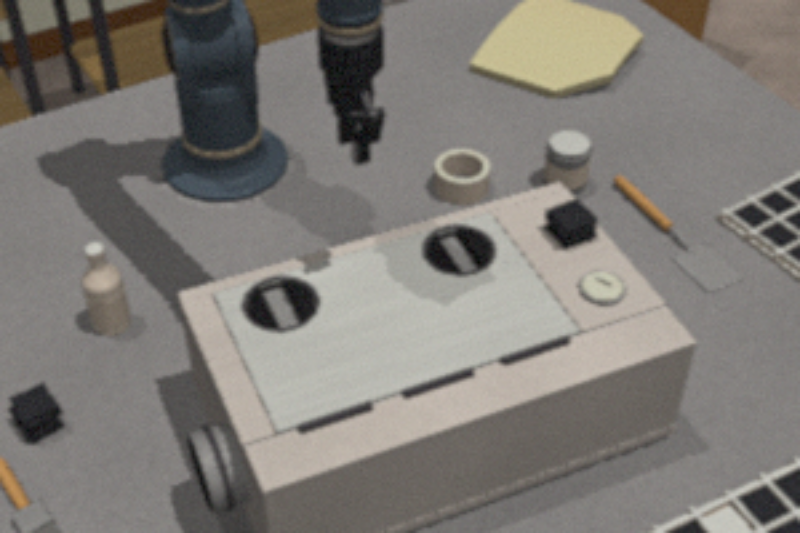

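```bash
sed -i 's/e=e\*np.sign(e\[0\])/e=e*np.sign(e[1])/' c.py; python3 c.py w5 384,63; python3 - <<'E'
from h import *
# rectified panel-frame view (hinge frame) from top and scene cams, panel edges give reference
im=[]
for n in("top","scene"):
    g=get_image(n); C=cam(n)
    c=[(.47,.20),(.47,-.27),(.80,-.27),(.80,.20)]
    src=np.float32([proj(n,[*p,.192],C) for p in c])
    # right=-y, down=-x (natural overhead view)
    M=cv2.getPerspectiveTransform(src,np.float32([[0,280],[400,280],[400,0],[0,0]]))
    im.append(cv2.warpPerspective(g,M,(400,280)))
C=cam("wrist"); g=cv2.imread("pics/w5.png")
cv2.imwrite("pics/v5.png",np.hstack(im))
E
python3 -c "
import cv2,numpy as np
a=cv2.imread('pics/v5.png');b=cv2.imread('pics/d384.png',1)
c=np.zeros((240,800,3),np.uint8);c[:,:240]=b;cv2.imwrite('pics/v5b.png',np.vstack([a,c]))"
```

```text
[0.55813937 0.09500634] (np.float32(39.2), 'slot size mm', array([23.5, 70. ]), 'slot angle image(cw+)', 1.697)
```

View pics/v5b.png

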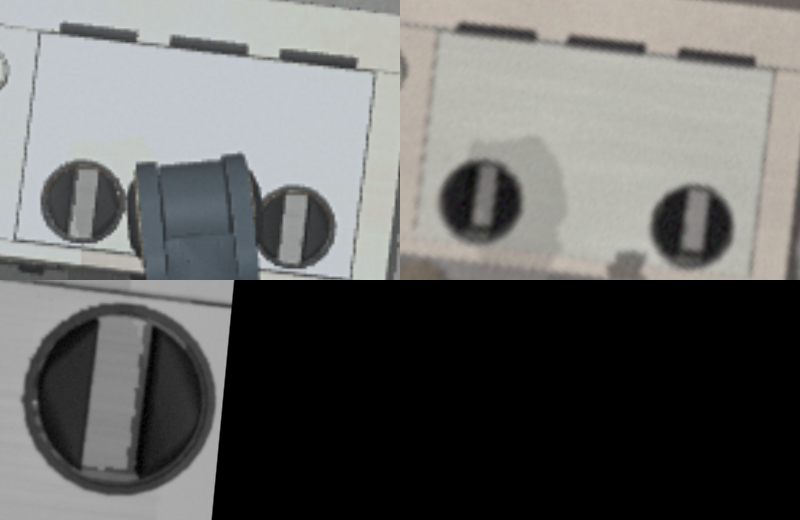

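```bash
python3 -c "
from cell import *
print(finish_job())"
```

```text
the job is handed in; nothing more can be done
None
```

The panel is shut and both fasteners are turned clockwise to their stops. I handed the job in at about 16 s, well under the 61 s limit, with the arm clear of everything.

- **Panel:** I pushed it down near its front edge with the closed fingertips. It met the hard stop at z = 0.190 m under about 26 N.
- **Fasteners:** I set the slightly opened fingertips in each slot, left first, and turned until the torque jumped (3.8 N m left, 3.6 N m right). Before backing out I turned back slightly, within the slot's play, so as not to turn the dials back.
- **Locked check:** The left slot measured 1.697 rad in the camera view, against an expected 1.70 for locked. I checked the right slot only by eye in the top and scene pictures, where it lies parallel to the panel sides. The panel looks flush in both.
- **Things on the bench:** They look as they were, and nothing in my moves came near them. The networks' positions before and after differ by up to about 17 mm. I put that down to detection noise, since the moves between objects stayed well above them and no unexpected force showed. I did not re-measure the spatula and brush.

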